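# Close the bangle marker and index it to the third stop

## Robot

A 7-joint arm with a two-finger parallel gripper is mounted at the origin on the work surface. World frame = base frame: x ahead of the robot, y to its left, z up, the work surface at z = 0. Lengths are in m, angles in rad, forces in N, time in s.
With the tool pointing down it reaches from about 0.4 to 0.875 m from the base axis. Payload 19.3 kg.
Tool frame: the origin (TCP) lies midway between the tips of the shut fingers; the grasp point (between the pads) lies 19 mm behind it; z points along the fingers, y is the line along which they close (so a half turn about z gives the same grasp; the last joint's range is limited). The gripper opens to 85 mm and grips with 20 to 120 N. Pads are 22 mm wide; open, the fingers measure 114 mm over their backs; the gripper's body (76 mm by 85 mm) begins 54 mm behind the grasp point. The pads swing forward as they close: fully open they stand 13 mm farther back than shut.
Start: joints at [1.153, 0.521, -0.036, 1.599, 0.021, 1.021, -0.113], TCP at [0.213, -0.588, 0.231] pointing down, gripper open.
Joint ranges: [-2.91, 2.91], [-0.3, 2.13], [-1.5, 1.42], [0.17, 2.43], [-1.26, 4.41], [0.16, 1.93], [-2.52, 2.52]. Speed limits (rad/s): [1.89, 1.89, 2.39, 2.39, 3.01, 3.01, 3.01].

## Interface

Orientations are given as [roll, pitch, yaw] about the fixed x, y, z axes, in that order (R = Rz(yaw) Ry(pitch) Rx(roll)).
In Python, from workcell import telemetry, grab_frame, calibration, bot, outline_of, landmark_of gives the robot as it stands. The module is installed in compiled form; this text tells all that it offers.
- The arm moves only by the shell command python3 -m inch 'ROWS' [FORCE]. ROWS is JSON, a list of rows, each a list of 7 numbers: the shift along the tool's x, y, z in m, then the turn, a rotation vector about the tool's x, y, z in rad, then the closure, from 0 (fully open) to 1 (shut). A call has 1 to 5 rows; each row shifts and turns the commanded pose from where the row before left it, along the tool's axes as they then stand; what a row does not reach is not made up. A row lasts 1/10 s, in which the tool goes at most 50 mm and 8.59 degrees, less where a joint would pass 70% of its speed; a pose out of reach is approached as far as the arm can. A call is refused whole if a number of a shift passes 0.05 or a number of a turn 0.15, either way. A call with a gripper value outside its range is refused whole. The fingers move at their own pace and stop on an object; FORCE is the grip in N (left out, the last holds). Time passes only in rows, so rows that do not move let the fingers close. It gives the time, the measured TCP pose, the force, the opening and the grip force at its end, in the units of the state.
- telemetry.observe(): the state, without advancing time (a new reading comes with each control period).
- grab_frame(name): name is "scene" or "side" or "wrist"; returns the picture (480x640x3 uint8, red, green, blue); there is no depth.
- calibration(name): a dict with "fovy" (degrees; the focal length in pixels is half the picture's height over the tangent of half this angle, whatever the lens; pixels are square), "cx", "cy" (the principal point, pixels), "dist" ([k1, k2, p1, p2, k3] as OpenCV has them; the pictures are not rectified), "pose" (4x4, takes a point from camera to world coordinates). Camera axes: x right, y down, z forward; pixel columns grow to the right and rows downward; lengths in m; the calibration is good to about 2 mm. A picture is of the moment at which its call begins: read the wrist's pose just before it. calibration takes no time and is no camera call; for the wrist camera it gives the pose at the moment of the call.
- bot.job_done(): hands the job in; it is judged then, once.
Trained networks look in the newest picture that a camera, given by its name, has taken for a name from the list of things; names that differ only in an ending like _2 or _b are one class to them, and where a whole thing is asked for, a point or a joint stands for the part that bears it (a point fixed in the world has none). Each returns a list of dicts, best first, with "score" (0 to 1); they miss things now and then, are a little off and sometimes report something else, mostly with a low value. They report only what shows in the picture. A call takes as long as a camera call.
- outline_of(label, camera): "region" (480x640 bool, what is visible of it) and "rect" ([left, top, right, bottom] in pixels, round what is visible of it).
- landmark_of(label, camera): "xy" ([column, row] in pixels: a listed point, or the origin of a listed thing).
The state is a dict: "clock": time; "qpos": joint angles; "qd": joint speeds; "joint_efforts": joint torques, N m; "position": TCP position; "tool_rot": TCP orientation; "force": force on the tool from outside, world axes, zero at the start; "moment": the same for the moment, N m; "grip_width": finger opening in m; "finger_force": force on a finger pad.
Only numpy, scipy, OpenCV 4.12 (cv2) and the standard library are available. Lean on these libraries where they do the work, as an engineer would, in place of code of your own. Each camera call takes 0.05 s, during which the arm holds its last target. There are 200 camera calls.

## Task

The bangle is loaded in the marking machine: close the machine's lid fully, and only then turn its index knob clockwise, counting the clicks, to the third stop after home, without running on to the fourth. The machine marks only while the knob is held, so finish with the knob still gripped at the third stop: do not let go.

Things in the scene. Friction and masses are not known exactly. Their poses are not given: they have to be found in the camera images.
- marker: marking machine: fixed white box 170 (x) by 310 (y) by 62 mm high, placed anywhere, turned up to 0.35 rad. Origin at counter height; it spans -85..85 in its own x, -150..160 in its own y. Its +x points from front to back, +y to the left seen from the robot's side, z up. Left part (y -10..160): open-topped chamber under a grey lid with a clear window. Right part: flat deck with the black index knob.
- lid (a joint): lid hinge, rad: 0 fully shut, grows as it opens (starts 0.6 to 1.1, limit 1.5). The lid is a plate 170 long, 168 wide, 7 mm thick, 0.18 kg, hinged at the chamber's far (+x) rim, opening upward. A stiff hinge (0.22 N m) keeps it where it is left; pushing its upper face down near the front edge with 2 to 4 N shuts it, no latch. Shut, its upper face is 69.5 mm above the counter, nothing proud of it.
- lid_hinge (a point): point on the lid's hinge axis at mid width, at the lid's underside, 62.5 mm above the counter; in the machine's frame at x 85, y 75 mm. The axis runs along the machine's y.
- lid_edge (a point): middle of the lid's free (front) edge on its upper face; it moves with the lid, 170 mm from the hinge along the plate. Its z is the outward normal of the lid's upper face, its -x points from the hinge to the edge.
- knob (a joint): index knob angle, rad, growing clockwise seen from above; 0 at home, where it starts. Clicks into stops 24 degrees apart: first 0.419, second 0.838, third 1.257, fourth 1.676, fifth 2.094 (end of travel). Between stops it resists with up to about 0.12 N m, then snaps on into the next; left within about 0.15 rad of a stop it settles into it. The turntable under the bangle turns with it.
- knob_grip (a point): on the knob's vertical axis at grip height, 94 mm above the counter; machine frame x -15, y -85. Black disc 48 mm across with an upright bar grip 46 long, 14 thick, 71 to 105 mm above the counter. At home the bar lies along the machine's x, white pointer line at the front (-x) end; the point turns with it (x along the bar, pointer at -x). Lines on the deck mark the stops, the longest is home.
- bangle: a plain brass bangle, 68 mm outer and 58 mm inner diameter, 12 mm high, lying loose on the turntable in the chamber around a 50 mm hub. Origin: centre of its underside. It stays there.
- seat (a point): centre of the turntable's upper face, 24 mm above the counter; in the machine's frame at x 0, y 75 mm.
- roll: bystander: an upright copper-coloured bangle roll, 64 mm diameter, 110 mm high. Origin: centre of its underside. To be left alone.
- polish: bystander: a small nail polish bottle, 28 mm diameter, 70 mm high. Origin: centre of its underside. To be left alone.
- loose_bangle: bystander: a steel bangle lying on the counter, 70 mm outer diameter, 10 mm high. Origin: centre of its underside. To be left alone.

How it is judged:
By the outcome, as a careful person would: the job done as asked, in the order asked, and still so for the second after the job is handed in, while the arm keeps its last pose, push and grip.
It also fails if it takes over 48 s, if anything falls off the work surface, if the arm or the gripper's body presses on something with over 40 N, if the wrist force passes 120 N, or if a joint passes its speed limit or range.

## Working session

There is one attempt and no reset: what is moved stays moved. The work goes in short steps, Python scripts to look and compute and a shell command to move; the robot and the scene stay as the last step left them, time stands still between calls to the robot, and variables do not carry over. Pictures are saved under pics/ and viewed, at most 10 in all, crops included, and the job is handed in when it is done.

```bash
mkdir -p pics
cat > h.py <<'E'
import numpy as np, cv2
from workcell import telemetry, grab_frame, calibration, bot, outline_of, landmark_of
from scipy.spatial.transform import Rotation as R
def K(c):
    f=240/np.tan(np.radians(c['fovy'])/2); return np.array([[f,0,c['cx']],[0,f,c['cy']],[0,0,1.]])
def ray(c,p):
    u=cv2.undistortPoints(np.array([[p]],float),K(c),np.array(c['dist'],float))[0,0]
    T=np.array(c['pose']); return T[:3,3],T[:3,:3]@np.array([u[0],u[1],1])
def atz(c,p,z):
    o,d=ray(c,p); return o+d*(z-o[2])/d[2]
def proj(c,P):
    T=np.linalg.inv(np.array(c['pose'])); P=np.atleast_2d(np.array(P,float))
    return cv2.projectPoints(P,cv2.Rodrigues(T[:3,:3])[0],T[:3,3],K(c),np.array(c['dist'],float))[0][:,0]
E
python3 - <<'E'
from h import *
np.set_printoptions(precision=4,suppress=True)
s=telemetry.observe();print({k:np.round(v,4) for k,v in s.items()})
ims=[]
for n in ["scene","side"]:
    im=grab_frame(n);c=calibration(n);ims.append(im)
    cv2.imwrite(f"pics/{n}0.png",im[:,:,::-1]);print(n,np.array(c['pose'])[:3,3])
    for l,z in [("knob_grip",.094),("lid_hinge",.0625),("seat",.024),("lid_edge",.2),("marker",0),("roll",0),("polish",0),("loose_bangle",0)]:
        for r in landmark_of(l,n)[:2]: print(l,np.round(r['score'],2),np.round(r['xy'],1),atz(c,r['xy'],z))
E
```

```text
{'clock': np.float64(0.0), 'qpos': array([ 1.1528,  0.522 , -0.0363,  1.6   ,  0.0212,  1.0211, -0.1128]), 'qd': array([ 0.0001,  0.0001, -0.0001, -0.0006, -0.0004, -0.002 ,  0.0012]), 'joint_efforts': array([  0.0005, -92.7114,   1.9804, -36.9927,   0.0181,   0.008 ,
        -0.0001]), 'position': array([ 0.2129, -0.5873,  0.2307]), 'tool_rot': array([-3.1405,  0.0001,  0.3478]), 'force': array([ 0.5292,  0.6663, -0.7116]), 'moment': array([ 0.017 , -0.08  ,  0.0346]), 'finger_force': np.float64(0.0), 'grip_width': np.float64(0.0854)}
scene [1.1922 0.2188 1.009 ]
knob_grip 0.79 [260.8 239.6] [ 0.571  -0.1111  0.094 ]
lid_hinge 0.86 [306.9 310.1] [0.6893 0.0307 0.0625]
lid_edge 0.94 [334.5 232.8] [0.5865 0.0561 0.2   ]
lid_edge 0.26 [399.3 304.6] [0.7051 0.2085 0.2   ]
marker 0.72 [297.9 281.5] [ 0.5925 -0.0235  0.    ]
roll 0.82 [204.6 249.6] [ 0.5736 -0.2614  0.    ]
roll 0.56 [307.2 311.1] [0.6582 0.0196 0.    ]
polish 0.63 [381.2 367.1] [0.7382 0.2027 0.    ]
loose_bangle 0.59 [400.2 302.7] [0.5794 0.2069 0.    ]
side [0.4204 0.7286 0.808 ]
knob_grip 0.97 [344.  189.4] [ 0.5612 -0.1033  0.094 ]
lid_hinge 0.55 [256.9 237.5] [0.6895 0.0283 0.0625]
lid_hinge 0.16 [344.1 189. ] [ 0.5675 -0.1413  0.0625]
seat 0.86 [296.9 266.4] [0.6123 0.0433 0.024 ]
lid_edge 0.82 [317.6 209.8] [0.5692 0.0773 0.2   ]
marker 0.77 [314.  251.3] [ 0.5972 -0.0228 -0.    ]
roll 0.86 [350.5 177.3] [ 0.5745 -0.2558  0.    ]
polish 0.64 [198.7 329.1] [0.7404 0.2015 0.    ]
loose_bangle 0.92 [290.2 352. ] [ 0.5799  0.206  -0.    ]
loose_bangle 0.18 [318.  253.7] [ 0.5884 -0.0187  0.    ]
```

View pics/scene0.png

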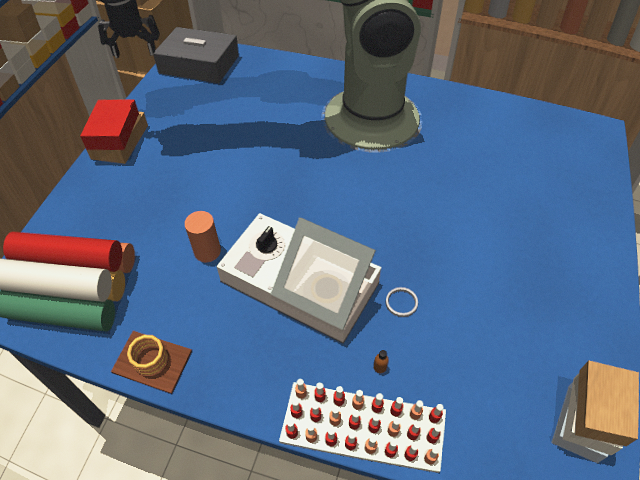

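View pics/side0.png

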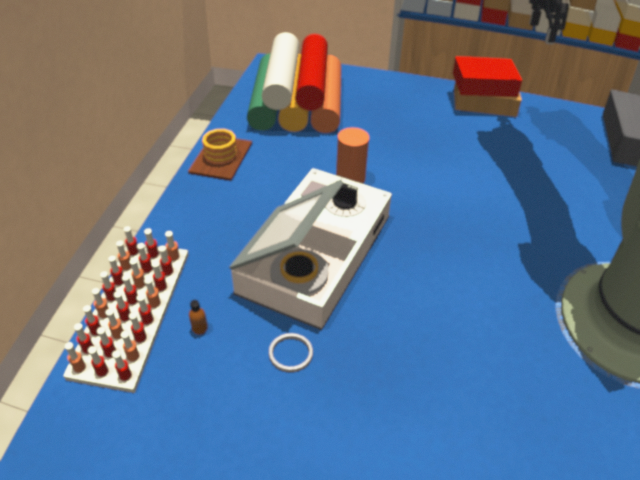

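```bash
cat > fit.py <<'E'
from h import *
from scipy.optimize import least_squares
np.set_printoptions(precision=4,suppress=True)
M={"knob_grip":(-.015,-.085,.094),"lid_hinge":(.085,.075,.0625),"seat":(0,.075,.024),"marker":(0,0,0)}
def edge(a,y=.075,r=.17,t=.007): return (.085-r*np.cos(a)+t*np.sin(a),y,.0625+r*np.sin(a)+t*np.cos(a))
def W(p,m):
    c,s=np.cos(p[2]),np.sin(p[2]); m=np.array(m); return np.array([p[0]+c*m[0]-s*m[1],p[1]+s*m[0]+c*m[1],m[2]])
E
python3 - <<'E'
from fit import *
obs=[]
for n in ["scene","side"]:
    im=grab_frame(n);c=calibration(n)
    for l in list(M)+["lid_edge"]:
        for r in landmark_of(l,n)[:1]:
            if r['score']>.5: obs.append((n,c,l,np.array(r['xy'])))
def res(p): return np.concatenate([proj(c,W(p,edge(p[3]) if l=="lid_edge" else M[l]))[0]-xy for n,c,l,xy in obs])
s=least_squares(res,[.6,-.02,-.18,.8],loss='soft_l1',f_scale=2);p=s.x;print(p)
for o,r in zip(obs,res(p).reshape(-1,2)): print(o[0],o[2],r)
np.save("p.npy",p)
outs=[]
for n in ["scene","side"]:
    im=grab_frame(n)[:,:,::-1].copy();c=calibration(n)
    A=lambda ms:np.int32(proj(c,[W(p,m) for m in ms])*8).reshape(-1,1,2)
    for z in (0,.062): cv2.polylines(im,[A([(-.085,-.15,z),(.085,-.15,z),(.085,.16,z),(-.085,.16,z)])],True,(0,255,0),1,cv2.LINE_AA,3)
    e=edge(p[3],-.009);f=edge(p[3],.159)
    cv2.polylines(im,[A([(.085,-.009,.0695),e,f,(.085,.159,.0695)])],True,(0,0,255),1,cv2.LINE_AA,3)
    cv2.polylines(im,[A([(-.038,-.085,.105),(.008,-.085,.105)])],True,(255,0,255),1,cv2.LINE_AA,3)
    x,y=(190,190) if n=="scene" else (210,130)
    outs.append(cv2.resize(im[y:y+200,x:x+200],(400,400),interpolation=cv2.INTER_CUBIC))
cv2.imwrite("pics/ov.png",np.hstack(outs))
print("knob",W(p,M["knob_grip"]),"edge",W(p,edge(p[3])))
E
```

```text
[ 0.5915 -0.0265 -0.1939  0.7416]
scene knob_grip [ 1.8252 -0.9174]
scene lid_hinge [ 1.3168 -2.0529]
scene marker [ 0.8036 -0.2885]
scene lid_edge [-1.3836 -1.3503]
side knob_grip [ 0.235  -1.5568]
side lid_hinge [-1.3416  0.2687]
side seat [-1.0018 -2.7606]
side marker [-1.0132 -0.2107]
side lid_edge [-0.156   0.4628]
knob [ 0.5604 -0.107   0.094 ] edge [0.571  0.054  0.1825]
```

View pics/ov.png

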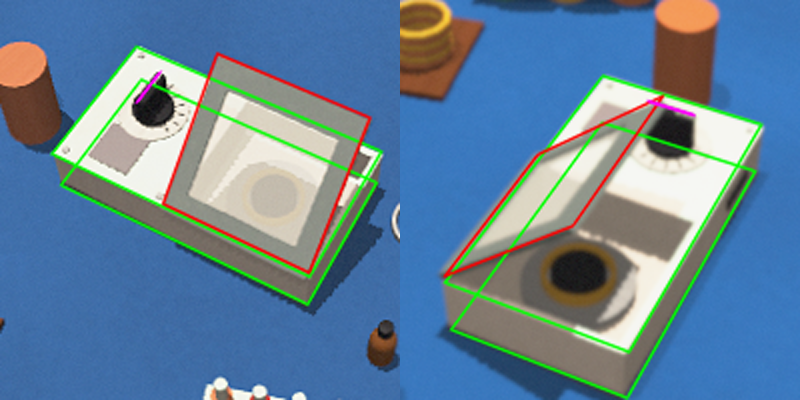

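The overlay matches both views: box, knob bar and lid all fall within about 2 px, and the lid is at about 0.74 rad. I'll move above the lid with the fingers shut.

```bash
python3 -m inch '[[0.019,-0.016,0,0,0,0,1],[0.038,-0.032,0,0,0,0,1],[0.038,-0.032,0,0,0,0,1],[0.038,-0.032,0,0,0,0,1],[0.038,-0.032,0,0,0,0,1]]' 30
python3 -m inch '[[0.038,-0.032,0,0,0,0,1],[0.038,-0.032,0,0,0,0,1],[0.038,-0.032,0,0,0,0,1],[0.038,-0.032,0,0,0,0,1],[0.038,-0.032,0,0,0,0,1]]'
python3 -c "
from h import *
s=telemetry.observe();print(s['qpos'])"
```

```text
clock: 2.1
position: [0.3253, -0.3922, 0.2314]
tool_rot: [3.141, -0.0, 0.347]
force: [1.7, -0.7, 0.6]
grip_width: 0.0123
finger_force: 0.0
clock: 2.6
position: [0.4495, -0.177, 0.2316]
tool_rot: [3.141, -0.0, 0.348]
force: [0.9, -0.0, -0.1]
grip_width: -0.0002
finger_force: 0.0
[ 0.4203278   0.30201933 -0.2072191   1.9556369   0.07900236  0.89091291
 -1.05066592]
```

```bash
python3 -m inch '[[0.038,-0.032,0,0,0,0,1],[0.038,-0.032,0,0,0,0,1],[0.038,-0.032,0,0,0,0,1],[0.038,-0.032,0,0,0,0,1],[0.030,-0.025,0,0,0,0,1]]'
python3 -m inch '[[0.012,-0.010,0,0,0,0,1],[0,0,0.02,0,0,0,1],[0,0,0.02,0,0,0,1]]'
python3 - <<'E'
from fit import *
s=telemetry.observe();p=np.load("p.npy");print(s['position'],s['qpos'],s['force'])
for m in [(-.02,.085,.2),(-.055,.085,.1)]: 
  t=W(p,m); print(t, R.from_euler('xyz',s['tool_rot']).inv().apply(t-s['position']))
E
```

```text
clock: 3.1
position: [0.5687, 0.0301, 0.2314]
tool_rot: [-3.141, -0.001, 0.349]
force: [-0.1, -2.0, 1.5]
grip_width: 0.0001
finger_force: 0.0
clock: 3.4
position: [0.5759, 0.0407, 0.191]
tool_rot: [3.141, -0.001, 0.348]
force: [-0.3, -1.2, -0.6]
grip_width: 0.0
finger_force: 0.0
[0.5759 0.0407 0.191 ] [ 0.0145  0.5011 -0.2617  1.7608  0.1598  0.8996 -1.5387] [-0.278  -1.1933 -0.5531]
[0.5883 0.0608 0.2   ] [ 0.0185 -0.0147 -0.009 ]
[0.5539 0.0675 0.1   ] [-0.0115 -0.0328  0.0909]
```

```bash
python3 -m inch '[[0.018,-0.015,0,0,0,0,1],[0,0,0.012,0,0,0,1],[0,0,0.01,0,0,0,1],[0,0,0.01,0,0,0,1],[0,0,0.01,0,0,0,1]]'
python3 -m inch '[[-0.004,-0.002,0.01,0,0,0,1],[-0.004,-0.002,0.01,0,0,0,1],[-0.004,-0.002,0.01,0,0,0,1],[-0.004,-0.002,0.01,0,0,0,1],[-0.004,-0.002,0.01,0,0,0,1]]'
python3 -m inch '[[-0.004,-0.002,0.008,0,0,0,1],[-0.004,-0.002,0.008,0,0,0,1]]'
```

```text
clock: 3.9
position: [0.5873, 0.0601, 0.1486]
tool_rot: [3.141, 0.0, 0.347]
force: [0.5, -0.5, 1.4]
grip_width: -0.0
finger_force: 0.4
clock: 4.4
position: [0.5648, 0.0634, 0.0985]
tool_rot: [3.142, -0.0, 0.348]
force: [1.9, -0.4, 0.6]
grip_width: -0.0002
finger_force: 0.4
clock: 4.6
position: [0.556, 0.0645, 0.0826]
tool_rot: [-3.142, 0.0, 0.348]
force: [1.2, 0.2, 0.2]
grip_width: 0.0
finger_force: 0.3
```

```bash
python3 -m inch '[[0,0,0.006,0,0,0,1],[0,0,0.004,0,0,0,1],[0,0,0.002,0,0,0,1],[0,0,0,0,0,0,1]]'
python3 -m inch '[[0,0,0.002,0,0,0,1],[0,0,0,0,0,0,1]]'
python3 - <<'E'
from fit import *
im=grab_frame("side");cv2.imwrite("pics/lid.png",cv2.resize(im[100:350,200:420,::-1],(660,600)) if 0 else cv2.resize(im[120:330,200:420,::-1],(616,588)))
E
```

```text
clock: 5.0
position: [0.5565, 0.0644, 0.0712]
tool_rot: [-3.142, 0.0, 0.348]
force: [-0.1, 0.2, -0.6]
grip_width: 0.0002
finger_force: 0.0
clock: 5.2
position: [0.5567, 0.0645, 0.0696]
tool_rot: [3.141, -0.001, 0.348]
force: [-0.4, -0.8, 1.7]
grip_width: 0.0
finger_force: 0.8
```

View pics/lid.png

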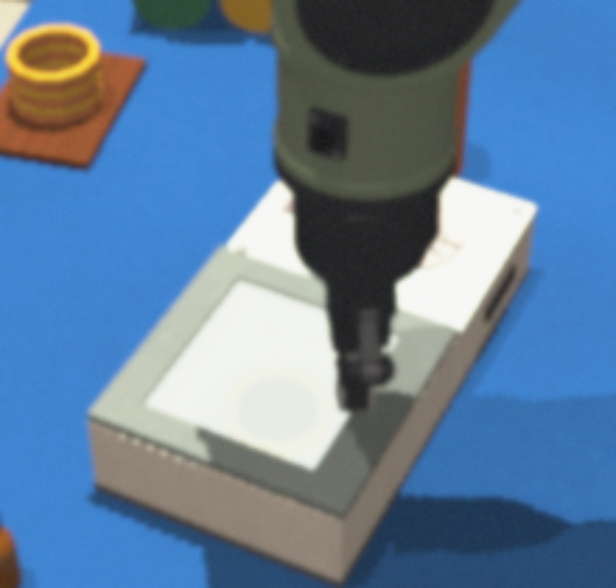

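The lid looks shut, with the fingertips on its front rim. I'll press a little further until the force shows the hard stop.

```bash
python3 -m inch '[[0,0,0.001,0,0,0,1],[0,0,0,0,0,0,1]]'
python3 -m inch '[[0,0,0.001,0,0,0,1],[0,0,0,0,0,0,1]]'
python3 -m inch '[[0,0,0.001,0,0,0,1],[0,0,0,0,0,0,1]]'
```

```text
clock: 5.45
position: [0.5567, 0.0645, 0.0694]
tool_rot: [3.141, -0.001, 0.348]
force: [-5.1, -0.9, 19.7]
grip_width: -0.0001
finger_force: 9.7
clock: 5.65
position: [0.5568, 0.0645, 0.0691]
tool_rot: [3.141, -0.001, 0.348]
force: [-9.3, -1.3, 37.1]
grip_width: -0.0
finger_force: 18.1
clock: 5.85
position: [0.5569, 0.0645, 0.0689]
tool_rot: [3.141, -0.002, 0.347]
force: [-15.4, -1.4, 53.1]
grip_width: -0.0004
finger_force: 26.5
```

```bash
python3 -m inch '[[0,0,-0.02,0,0,0,1],[0,0,-0.04,0,0,0,1],[0,0,-0.04,0,0,-0.14,1],[0,0,-0.02,0,0,-0.145,1],[0,0,0,0,0,-0.145,0.6]]'
python3 -m inch '[[0,0,0,0,0,-0.145,0.3],[0,0,0,0,0,-0.145,0.2],[0,0,0,0,0,-0.145,0.2],[0,0,0,0,0,-0.145,0.2],[0,0,0,0,0,-0.145,0.2]]'
python3 -m inch '[[0,0,0,0,0,-0.145,0.2],[0,0,0,0,0,-0.145,0.2],[0,0,0,0,0,-0.145,0.2],[0,0,0,0,0,-0.145,0.2],[0,0,0,0,0,-0.145,0.2]]'
python3 -m inch '[[0,0,0,0,0,-0.145,0.2],[0,0,0,0,0,-0.145,0.2],[0,0,0,0,0,-0.145,0.2],[0,0,0,0,0,0,0.2]]'
python3 - <<'E'
from fit import *
s=telemetry.observe();p=np.load("p.npy");print(s['qpos'],s['force'])
t=W(p,M["knob_grip"]);t[2]=.185
print(t, R.from_euler('xyz',s['tool_rot']).inv().apply(t-s['position']), 'yaw err',np.pi+p[2]-s['tool_rot'][2])
for n in ["scene","side"]:
    im=grab_frame(n);c=calibration(n)
    for l in ["lid_edge","lid_hinge","knob_grip","marker"]:
        for r in landmark_of(l,n)[:1]:
            if r['score']>.5: print(n,l,r['score'],proj(c,W(p,edge(0) if l=="lid_edge" else M[l]))[0]-r['xy'])
    if n=="side": cv2.imwrite("pics/lid2.png",cv2.resize(im[100:330,200:440,::-1],(600,575)))
E
```

```text
clock: 6.35
position: [0.5578, 0.0647, 0.1895]
tool_rot: [3.138, -0.004, 0.783]
force: [0.6, 0.1, -1.4]
grip_width: 0.0131
finger_force: 0.0
clock: 6.85
position: [0.5564, 0.0644, 0.1864]
tool_rot: [3.141, 0.0, 1.509]
force: [0.2, 0.0, -0.2]
grip_width: 0.0685
finger_force: 0.0
clock: 7.35
position: [0.5564, 0.0643, 0.1864]
tool_rot: [3.141, 0.0, 2.233]
force: [0.1, 0.1, -0.5]
grip_width: 0.0683
finger_force: 0.0
clock: 7.75
position: [0.5563, 0.0642, 0.1861]
tool_rot: [3.141, -0.0, 2.665]
force: [0.7, 0.3, -0.4]
grip_width: 0.0683
finger_force: 0.0
[ 0.3666  0.5955 -0.8399  1.789   0.5208  0.9947  0.4124] [ 0.6647  0.3486 -0.3848]
[ 0.5604 -0.107   0.185 ] [-0.0822 -0.1503  0.0011] yaw err 0.28252454617950606
scene lid_edge 0.79 [-2.4078 -0.544 ]
scene lid_hinge 0.83 [-0.6832 -2.3529]
scene knob_grip 0.8 [1.1252 1.4826]
scene marker 0.87 [-0.2964  1.1115]
side lid_edge 0.89 [-0.8646  3.1366]
side lid_hinge 0.68 [-0.0416  2.8687]
side knob_grip 0.91 [ 2.235  -2.0568]
side marker 0.9 [-1.5132 -1.0107]
```

View pics/lid2.png

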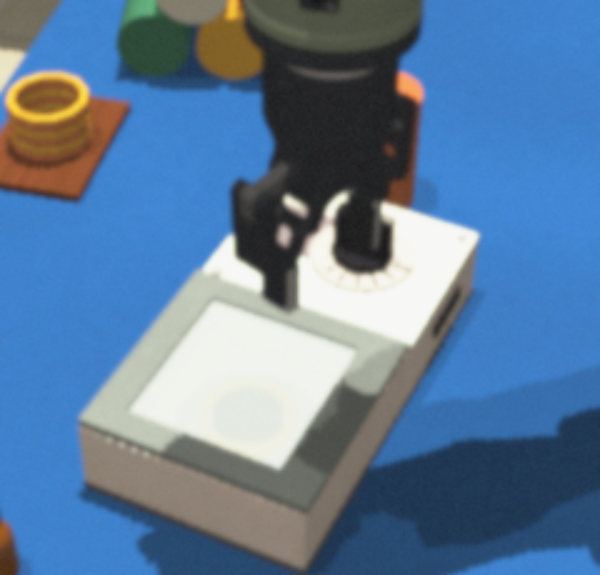

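The lid is flat on the box. Next I'll move over the knob and align with the bar.

```bash
python3 -m inch '[[-0.0205,-0.0375,0,0,0,0,0.2],[-0.0205,-0.0375,0,0,0,0,0.2],[-0.0205,-0.0375,0,0,0,0,0.2],[-0.0205,-0.0375,0,0,0,0,0.2]]'
python3 -m inch '[[0,0,0,0,0,-0.14,0.2],[0,0,0,0,0,-0.14,0.2],[0,0,0,0,0,0,0.2],[0,0,0,0,0,0,0.2]]'
python3 - <<'E'
from fit import *
s=telemetry.observe();p=np.load("p.npy");print(s['qpos'])
t=W(p,M["knob_grip"])
print('need',R.from_euler('xyz',s['tool_rot']).inv().apply(t-s['position']), 'yaw err',np.pi+p[2]-s['tool_rot'][2])
c=calibration("wrist");im=grab_frame("wrist")
for l in ["knob_grip"]:
    for r in landmark_of(l,"wrist")[:2]: print(l,r['score'],r['xy'],atz(c,r['xy'],.094))
for r in outline_of("knob","wrist")[:1]: print(r['rect'],r['score'])
print(proj(c,W(p,M["knob_grip"])))
im=im[:,:,::-1].copy();A=lambda ms:np.int32(proj(c,[W(p,m) for m in ms])*8).reshape(-1,1,2)
cv2.polylines(im,[A([(-.038,-.092,.105),(.008,-.092,.105),(.008,-.078,.105),(-.038,-.078,.105)])],True,(255,0,255),1,cv2.LINE_AA,3)
cv2.polylines(im,[A([(-.085,-.15,.062),(.085,-.15,.062),(.085,.16,.062),(-.085,.16,.062)])],True,(0,255,0),1,cv2.LINE_AA,3)
cv2.imwrite("pics/w.png",im)
E
```

```text
clock: 8.65
position: [0.5598, -0.1082, 0.1864]
tool_rot: [-3.142, 0.0, 2.662]
force: [2.2, 0.0, 1.1]
grip_width: 0.0688
finger_force: 0.0
clock: 9.05
position: [0.56, -0.1063, 0.1862]
tool_rot: [3.141, -0.0, 2.938]
force: [-0.3, 0.0, 0.1]
grip_width: 0.0685
finger_force: 0.0
[ 0.695   0.63   -0.8932  1.7615  0.565   1.0288  0.959 ]
need [-0.0006 -0.0006  0.0922] yaw err 0.009292349371888609
knob_grip 0.66 [322.4, 253.5] [ 0.5637 -0.1039  0.094 ]
[292.0, 206.8, 350.7, 286.2] 0.74
[[317.1923 250.0642]]
```

View pics/w.png

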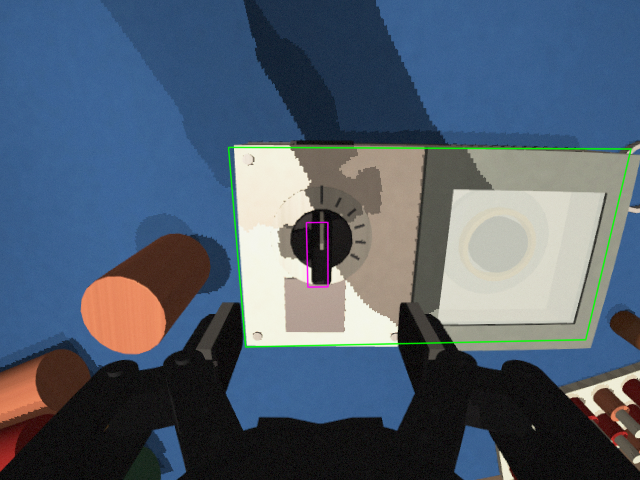

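Run:
```python
from fit import *
p=np.load("p.npy");c=calibration("wrist")
im=cv2.imread("pics/w.png")
print("disc ctr",atz(c,(321.5,239.5),.071), "expected",W(p,(-.015,-.085,.071)))
a,b=atz(c,(233.5,146),.062),atz(c,(245.5,348),.062);print(a,b,W(p,(-.085,-.15,.062)),W(p,(.085,-.15,.062)),np.arctan2(*(b-a)[1::-1]),np.linalg.norm(a-b))
cv2.imwrite("pics/wc.png",cv2.resize(im[180:300,260:380],(600,600),interpolation=cv2.INTER_CUBIC))
```

```text
disc ctr [ 0.5604 -0.1036  0.071 ] expected [ 0.5604 -0.107   0.071 ]
[ 0.4796 -0.1533  0.062 ] [ 0.648 -0.19   0.062] [ 0.4792 -0.1573  0.062 ] [ 0.646 -0.19   0.062] -0.21484279905005393 0.17233320931063023
```

View pics/wc.png

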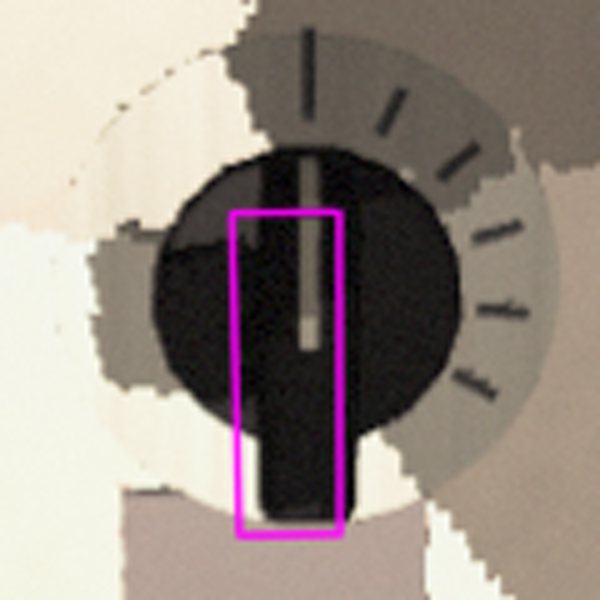

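```bash
python3 -m inch '[[0,0.002,0.03,0,0,0,0.2],[0,0,0.03,0,0,0,0.3],[0,0,0.02,0,0,0,0.4],[0,0,0.02,0,0,0,0.5],[0,0,0.008,0,0,0,0.5]]' 25
python3 -m inch '[[0,0,0,0,0,0,0.6],[0,0,0,0,0,0,0.7]]'
python3 - <<'E'
from h import *
s=telemetry.observe();print(s['position'],s['force'],s['moment'],s['qpos'])
im=grab_frame("wrist");cv2.imwrite("pics/w2.png",im[180:480,120:520,::-1])
E
```

```text
clock: 9.7
position: [0.5597, -0.1042, 0.0768]
tool_rot: [-3.141, -0.002, 2.942]
force: [1.5, -0.9, 0.1]
grip_width: 0.0429
finger_force: 0.0
clock: 9.9
position: [0.5608, -0.1043, 0.0791]
tool_rot: [3.141, 0.001, 2.942]
force: [0.6, 0.3, -0.1]
grip_width: 0.0257
finger_force: 0.0
[ 0.56081518 -0.10431735  0.07908639] [ 0.60070208  0.34970589 -0.13436819] [ 0.01029487 -0.03519628  0.01560332] [ 0.61951174  0.76496245 -0.78951945  1.83396378  0.71258765  0.85130908
  0.84500577]
```

View pics/w2.png

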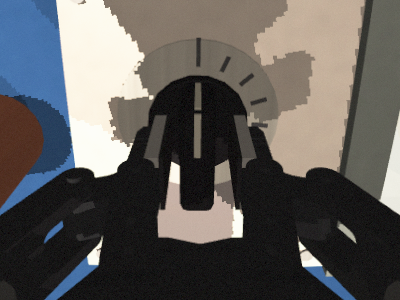

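The bar sits centred between the pads (crop columns ~155 and 240, bar 197), aligned with the home line. I'll close on it.

```bash
python3 -m inch '[[0,0,0.001,0,0,0,0.85],[0,0,0,0,0,0,1],[0,0,0,0,0,0,1],[0,0,0,0,0,0,1],[0,0,0,0,0,0,1]]' 60
python3 -c "
from h import *
s=telemetry.observe();print(s['position'],s['force'],s['moment'],s['tool_rot'])"
```

```text
clock: 10.45
position: [0.5609, -0.1053, 0.0785]
tool_rot: [-3.14, 0.002, 2.942]
force: [-4.0, -4.5, 11.6]
grip_width: 0.0128
finger_force: 58.5
[ 0.56089212 -0.10533481  0.07853511] [-4.00440895 -4.49629201 11.5985196 ] [-0.78316314  0.65943026  0.01154907] [-3.14035547e+00  1.63906504e-03  2.94180485e+00]
```

```bash
python3 -m inch '[[0,0,0,0,0,0.06,1],[0,0,0,0,0,0.09,1],[0,0,0,0,0,0.09,1],[0,0,0,0,0,0.09,1],[0,0,0,0,0,0.09,1]]' 60
python3 -m inch '[[0,0,0,0,0,0.084,1],[0,0,0,0,0,0.084,1],[0,0,0,0,0,0.084,1],[0,0,0,0,0,0.084,1],[0,0,0,0,0,0.083,1]]'
python3 -m inch '[[0,0,0,0,0,0,1],[0,0,0,0,0,0,1]]'
python3 -c "
from h import *
s=telemetry.observe();print(s['position'],s['force'],s['moment'],s['qpos'])"
```

```text
clock: 10.95
position: [0.5609, -0.1054, 0.0785]
tool_rot: [-3.141, 0.002, 2.518]
force: [-3.5, -2.8, 10.5]
grip_width: 0.0129
finger_force: 58.5
clock: 11.45
position: [0.5608, -0.1055, 0.0785]
tool_rot: [3.141, 0.002, 2.099]
force: [-4.0, -3.9, 10.9]
grip_width: 0.013
finger_force: 58.5
clock: 11.65
position: [0.5609, -0.1055, 0.0785]
tool_rot: [3.141, 0.002, 2.103]
force: [-2.0, -4.1, 11.0]
grip_width: 0.0127
finger_force: 58.9
[ 0.56085521 -0.10550106  0.07852178] [-2.01919739 -4.12996787 10.98733809] [-0.98073817  0.60905318 -0.00144605] [ 0.49431541  0.70543805 -0.59166561  1.84081697  0.55273845  0.76391247
  0.13466289]
```

The second stop is reached: 0.839 rad turned, moment near zero. On to the third.

```bash
python3 -m inch '[[0,0,0,0,0,0.084,1],[0,0,0,0,0,0.084,1],[0,0,0,0,0,0.084,1],[0,0,0,0,0,0.084,1],[0,0,0,0,0,0.083,1]]'
python3 -m inch '[[0,0,0,0,0,0,1],[0,0,0,0,0,0,1],[0,0,0,0,0,0,1]]'
python3 - <<'E'
from h import *
s=telemetry.observe();print(s['position'],s['force'],s['moment'],s['tool_rot'])
a=grab_frame("wrist")[180:480,120:520];b=grab_frame("side")[90:390,160:560]
cv2.imwrite("pics/w3.png",np.hstack([a,b])[:,:,::-1])
E
```

```text
clock: 12.15
position: [0.5608, -0.1055, 0.0785]
tool_rot: [3.14, 0.002, 1.68]
force: [-3.3, -4.9, 10.6]
grip_width: 0.0127
finger_force: 59.0
clock: 12.45
position: [0.5608, -0.1055, 0.0785]
tool_rot: [3.141, 0.002, 1.684]
force: [-3.6, -4.2, 11.7]
grip_width: 0.0125
finger_force: 58.9
[ 0.56080451 -0.10552285  0.07852268] [-3.59316207 -4.21548892 11.675626  ] [-1.05287368  0.67690871 -0.03004239] [3.14051107e+00 1.64401013e-03 1.68369705e+00]
```

View pics/w3.png

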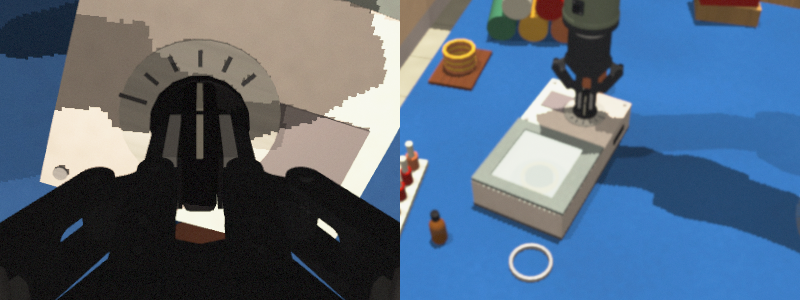

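The pointer is on the third line after the long home line (crop column 200; home at 133), the lid is flat, and the bar is still gripped. Handing in.

```bash
python3 -c "
from h import *
print(bot.job_done())"
```

```text
the job is handed in; nothing more can be done
None
```

I closed the lid fully, then turned the knob clockwise to the third stop after home, and handed the job in at about 12.5 s with the knob still gripped there; the fingertips briefly pressed the shut lid with about 53 N while I checked it was closed (the 40 N limit is for the arm and gripper body).

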